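# Set the tether arm and hook up the block stamp

## Task

Before the cart is rolled away, the block stamp is tethered to the swivel bracket: loosen the bracket's clamp knob, swing the arm until its tail points straight at the upright fin on the base, and tighten the knob fully again. Then thread the stamp's curved hook through the eye at the arm's end, following the curve, until the eye sits around the middle of the hook with the hook crossing it squarely, and leave the stamp standing upright on the cart. Do not disturb the mouse, the highlighter or the staple remover, and do not tip the stamp over.

Things in the scene. Friction and masses are not known exactly. Their poses are not given: they have to be found in the camera images.
- knob (a joint): Clamp knob of the swivel bracket, on top of the pivot, turning about a vertical axis. 0 = fully tight (hard stop); grows counter-clockwise seen from above as it is loosened, to a stop at 1.5 rad. Beyond about 0.6 rad the arm is free; near 0 the arm is held by friction. It starts tight. It resists with about 0.12 N m, up to 0.25 N m over the last part of tightening, and stays where it is left.
- knob_grip (a point): Point on the pivot axis, 67 mm above the cart surface, in the middle of the knob's upright black bar grip: 46 mm long (along this frame's x), 13 mm wide (y), from 46 to 78 mm above the surface, on a flat 44 mm disc. The frame turns with the knob; z is up.
- swing (a joint): Angle of the swing arm about the vertical pivot (rad), counter-clockwise from above; stops at -1.3 and 1.3. Once unclamped it turns with about 0.06 N m of friction and stays where it is left. 0 is not the target: the fin is.
- post_grip (a point): Middle of the grip of the black upright post on the arm, 14 mm diameter, 46 mm tall (32 to 78 mm above the cart surface), 85 mm out from the pivot; this point is 64 mm above the surface. The frame turns with the arm: x points outwards along the arm, z up. The arm is a flat aluminium bar 14 mm wide, 20 to 32 mm above the surface.
- eye (a point): Centre of the steel eye (closed ring) at the arm's end, 140 mm out from the pivot, 26 mm above the cart surface. The ring stands upright in the plane of the arm: hole diameter 21 mm, wire 8 mm, outside 37 mm. Frame turns with the arm: x outwards along the arm, y horizontal through the hole, z up. On the far side of the pivot the arm has a short tapered tail, 58 mm long, which points to -x.
- mark: The angle mark: an upright dark steel fin on the round base, 4 mm thick, 20 mm long, 8 to 32 mm above the surface, 63 to 83 mm from the pivot. Fixed. The origin is on the pivot axis at the cart surface; the fin lies on this frame's -x side, so the arm is right when it points along this frame's +x and its tail points at the fin. The round aluminium base has 85 mm radius and is 8 mm thick.
- stamp_grip (a point): Centre of the stamp's square wooden grip (24 x 24 mm, upright, 30 to 90 mm above the stamp's underside); this point is on the stamp's axis, 60 mm above the underside. Below it is the wooden block, 44 x 44 mm, 30 mm high, mass about 140 g. Frame: z up, x towards the face from which the hook comes out.
- hook_centre (a point): Centre of the arc of the stamp's horizontal C-shaped steel hook, at (30, 30) mm in the stamp's x, y from its axis, 22 mm above its underside. The hook is 5 mm wire; a short shank leaves the middle of the +x face at 22 mm height, then the wire follows a horizontal arc of 30 mm radius about this point, from (30, 0) counter-clockwise seen from above over 195 degrees to the tip. Same axes as the stamp.
- hook_mid (a point): The middle of the hook's arc, at (60, 30) mm from the stamp's axis, 22 mm above its underside; here the wire runs along the stamp's y. Same axes as the stamp.
- hook_tip (a point): The free round tip of the hook, at (22, 59) mm from the stamp's axis, 22 mm above its underside: 105 degrees further along the arc than its middle. Same axes as the stamp.
- mouse_centre (a point): Centre of the grey computer mouse, 108 x 60 x 34 mm, lying on the cart. Leave it alone.
- highlighter_centre (a point): Centre of the flat yellow highlighter with black cap, 125 x 26 x 18 mm, lying on the cart. Leave it alone.
- remover_centre (a point): Centre of the chrome staple remover, 40 x 30 x 33 mm, lying on the cart. Leave it alone.
Not all that is in view belongs to the job. Of the things like the part that bears knob, leave any that is brown; of the rest the larger one is meant. Leave any blue look-alike of the part that bears stamp_grip alone.

How it is judged (in metres and radians):
On the way, in this order (a step that is already met when the one before it is completed fails the run):
1. the clamp knob is loosened (turned more than 0.6 rad from tight) (value of joint knob above 0.6 rad), for 0.2 s.
2. the arm is swung to the fin while the clamp is loose (angle between the x axis of eye and the x axis of mark, either way round below 0.08 rad and value of joint knob above 0.4 rad), for 0.2 s.
3. the knob is tightened fully again with the arm on the mark (angle between the x axis of eye and the x axis of mark, either way round below 0.08 rad and value of joint knob below 0.2 rad), for 0.2 s.
4. the hook is threaded through the eye (distance between hook_mid and eye below 0.013 m and angle between the y axis of hook_mid and the y axis of eye, either way round below 0.5 rad), for 0.2 s.
At the end, for the whole second after the job is handed in: The arm points along the mark within 0.08 rad (4.5 degrees), the knob is within 0.2 rad of fully tight, the middle of the hook lies within 13 mm of the eye's centre and crosses the eye within 0.5 rad of square, and the stamp stands upright (within 0.08 rad) with its underside on the cart surface (all of step 3 and all of step 4 and angle between stamp_grip's own z axis and vertical below 0.08 rad and height (world z) of stamp_grip below 0.063 m); the robot touches nothing.
It fails at once if the mouse is moved more than 20 mm (distance of mouse_centre from where it was at the start of the episode above 0.02 m).
It fails at once if the highlighter is moved more than 20 mm (distance of highlighter_centre from where it was at the start of the episode above 0.02 m).
It fails at once if the staple remover is moved more than 20 mm (distance of remover_centre from where it was at the start of the episode above 0.02 m).
It fails at once if the stamp is tipped over (angle between stamp_grip's own z axis and vertical above 0.8 rad).
It also fails if it takes over 72 s, if anything falls off the work surface, if the arm or the gripper's body presses on something with over 40 N, if the wrist force passes 120 N, or if a joint passes its speed limit or range.

## Robot

A 7-joint arm with a two-finger parallel gripper is mounted at the origin on the work surface. World frame = base frame: x ahead of the robot, y to its left, z up, the work surface at z = 0. Lengths are in m, angles in degrees, forces in N, time in s.
With the tool pointing down it reaches from about 0.425 to 0.875 m from the base axis. Payload 4.7 kg.
Tool frame: the origin (TCP) lies between the finger pads; the fingertips stand 17 mm ahead of it and the grasp point (between the pads) lies 2 mm behind it; z points along the fingers, y is the line along which they close (so a half turn about z gives the same grasp; the last joint's range is limited). The gripper opens to 87 mm and grips with 3 to 60 N. Pads are 19 mm wide; open, the fingers measure 117 mm over their backs; the gripper's body (75 mm by 190 mm) begins 51 mm behind the grasp point.
Start: joints at [-67.661, 18.392, -4.016, 83.108, 1.295, 78.541, -3.26], TCP at [0.239, 0.605, 0.24] pointing down, gripper open.
Joint ranges: [-163.93, 163.93], [-17.29, 119.83], [-79.2, 71.16], [3.27, 140.29], [-89.18, 269.18], [5.43, 117.66], [-154.24, 154.24]. Speed limits (degrees/s): [147.25, 147.25, 180, 180, 180, 180, 180].

## Interface

Orientations are given as [roll, pitch, yaw] about the fixed x, y, z axes, in that order (R = Rz(yaw) Ry(pitch) Rx(roll)).
In Python, from cell import env, cams gives the robot as it stands.
- The arm moves only by the shell command python3 -m pendant 'ROWS' [FORCE]. ROWS is JSON, a list of rows, each an object of numbers: "tx", "ty", "tz": the shift along the tool's x, y, z each as a share of 0.05 m, from -1 to 1; "spin": the turn about the tool's z as a share of 4 degrees, from -1 to 1; "claw": the closure, from 0 (fully open) to 1 (shut). A call has 1 to 10 rows; each row shifts and turns the commanded pose from where the row before left it, along the tool's axes as they then stand; what a row does not reach is not made up. A row lasts 1/8 s, in which the tool goes at most 62.5 mm and 10.7 degrees, less where a joint would pass 70% of its speed; a pose out of reach is approached as far as the arm can. A call with a number of a shift or a turn outside -1 to 1 is refused whole. A call with a gripper value outside its range is refused whole. The fingers move at their own pace and stop on an object; FORCE is the grip in N (left out, the last holds). Time passes only in rows, so rows that do not move let the fingers close. It gives the time, the measured TCP pose, the force, the opening and the grip force at its end, in the units of the state.
- env.get_obs(): the state, without advancing time (a new reading comes with each control period).
- cams.read_camera(name): name is "scene" or "top"; returns the picture (480x640x3 uint8, red, green, blue); there is no depth.
- cams.camera_info(name): a dict with "fx", "fy", "cx", "cy" (pixels), "rvec" (rotation vector, rad) and "tvec" (3), from world to camera coordinates, as OpenCV has them. Camera axes: x right, y down, z forward; pixel columns grow to the right and rows downward; lengths in m; the calibration is good to about 2 mm. A picture is of the moment at which its call begins. camera_info takes no time and is no camera call.
- env.sign_off(): hands the job in; it is judged then, once.
The state is a dict: "time_s": time; "qpos": joint angles; "joint_velocities": joint speeds; "effort": joint torques, N m; "tool_pos": TCP position; "tool_rot": TCP orientation; "force": force on the tool from outside, world axes, zero at the start; "wrist_torque": the same for the moment, N m; "grip_width": finger opening in m; "grasp_force": force on a finger pad.
Only numpy, scipy, OpenCV 4.12 (cv2) and the standard library are available. Lean on these libraries where they do the work, as an engineer would, in place of code of your own. Each camera call takes 0.05 s, during which the arm holds its last target. There are 200 camera calls.

## Working session

There is one attempt and no reset: what is moved stays moved. The work goes in short steps, Python scripts to look and compute and a shell command to move; the robot and the scene stay as the last step left them, time stands still between calls to the robot, and variables do not carry over. Pictures are saved under pics/ and viewed, at most 10 in all, crops included, and the job is handed in when it is done.

```bash
mkdir -p pics; ls
cat > h.py <<'E'
import numpy as np, cv2
from cell import env, cams
def P(name):
    i=cams.camera_info(name); R=cv2.Rodrigues(np.array(i["rvec"],float))[0]; t=np.array(i["tvec"],float).ravel()
    K=np.array([[i["fx"],0,i["cx"]],[0,i["fy"],i["cy"]],[0,0,1]]); return K,R,t
def pix2z(name,uv,z):
    K,R,t=P(name); c=-R.T@t; uv=np.atleast_2d(np.array(uv,float))
    d=(R.T@np.linalg.inv(K)@np.c_[uv,np.ones(len(uv))].T).T
    return c+d*((z-c[2])/d[:,2])[:,None]
def proj(name,X):
    K,R,t=P(name); x=(K@(R@np.atleast_2d(np.array(X,float)).T+t[:,None])).T; return x[:,:2]/x[:,2:]
def shot(name,f):
    im=cams.read_camera(name); cv2.imwrite(f,cv2.cvtColor(im,cv2.COLOR_RGB2BGR)); return im
E
python3 - <<'E'
from h import *
for n in("top","scene"):
    shot(n,f"pics/{n}0.png"); K,R,t=P(n); print(n,K[0,0],-R.T@t,R[2])
print({k:np.round(v,3) for k,v in env.get_obs().items()})
E
```

```text
pics
top 568.1890530321331 [ 0.28510623 -0.03098132  1.35804105] [ 0.19030057  0.01618926 -0.98159238]
scene 459.4282647426351 [1.11054916 0.47306932 0.89433387] [-0.50414836 -0.42594998 -0.7512663 ]
{'time_s': np.float64(0.1), 'qpos': array([-67.662,  18.436,  -4.016,  83.168,   1.299,  78.541,  -3.258]), 'joint_velocities': array([-0.072, -0.097,  0.019, -0.171,  0.03 ,  0.   ,  0.069]), 'effort': array([-0.0000e+00, -4.9257e+01, -4.0600e-01, -3.1340e+01, -6.4000e-02,
        3.9000e-02,  0.0000e+00]), 'tool_pos': array([0.238, 0.604, 0.239]), 'tool_rot': array([-1.79900e+02,  9.00000e-03,  1.58474e+02]), 'force': array([ 0.159,  0.32 , -0.254]), 'wrist_torque': array([-0.072,  0.007, -0.019]), 'grasp_force': np.float64(0.0), 'grip_width': np.float64(0.087)}
```

View pics/top0.png

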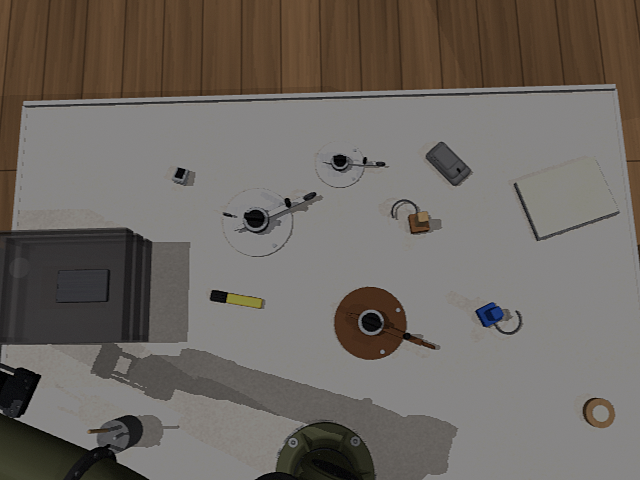

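View pics/scene0.png

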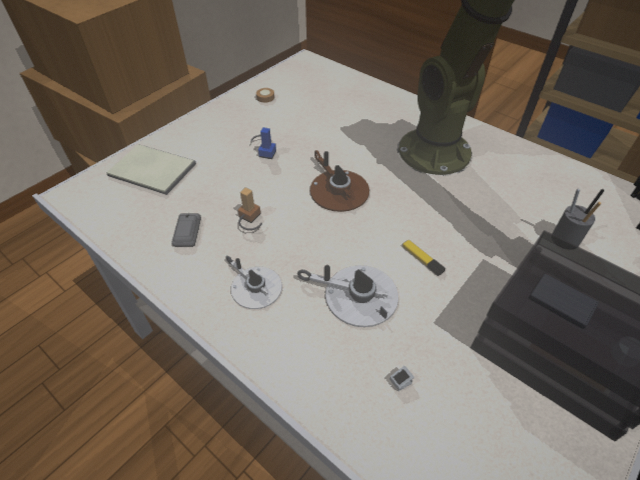

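Run:
```python
import cv2,numpy as np
a=cv2.imread("pics/top0.png"); b=cv2.imread("pics/scene0.png")
g=lambda im,x,y,w,h,s:cv2.resize(im[y:y+h,x:x+w],None,fx=s,fy=s,interpolation=cv2.INTER_CUBIC)
A=g(a,215,170,115,95,5);A=np.clip(A*1.0,0,255).astype(np.uint8)
B=g(a,385,190,55,55,5)
C=np.zeros((475,275,3),np.uint8);C[:275]=B[:275,:275] 
D=g(b,230,180,40,55,5)[:200,:200]; C[275:475,:200]=D
cv2.imwrite("pics/crop.png",np.hstack([A[:475,:525],C]))
```

```text
(no output)
```

View pics/crop.png

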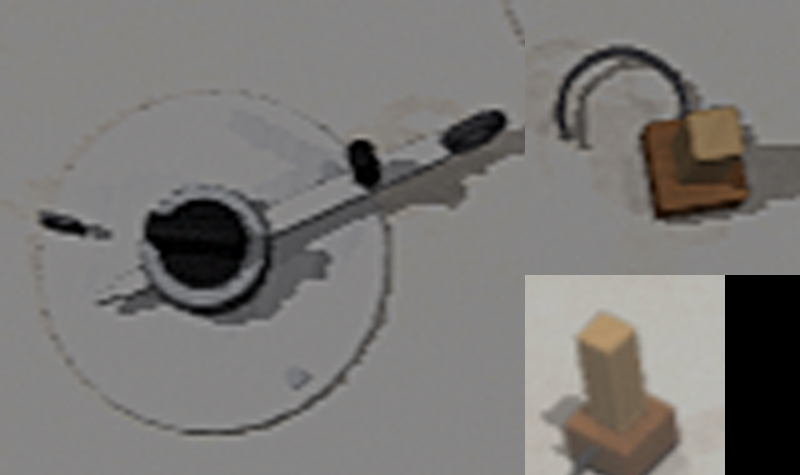

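The crop confirms the target bracket: of the brackets at (258,222) large aluminium, (340,163) small aluminium and (371,323) brown, it is the one at (258,222). For the stamp it is the wooden one at (419,222), not the blue one at (490,315). In top pixels the fin is at about (227,215), the eye at (310,196), the post top at (287,201) and the hook mid at about (405,200).

```bash
cat > m.py <<'E'
from h import *
a=cv2.imread("pics/top0.png");b=cv2.imread("pics/scene0.png")
def blobs(im,x,y,w,h,th=45):
    m=(im[y:y+h,x:x+w].max(2)<th).astype(np.uint8); n,l,s,c=cv2.connectedComponentsWithStats(m)
    for i in range(1,n):
        if s[i,4]>8:
            p=np.argwhere(l==i)[:,::-1]+[x,y]; r=cv2.minAreaRect(p.astype(np.float32)); v=np.linalg.svd(p-p.mean(0))[2][0] if len(p)<3000 else 0
            print(s[i,4],np.round(p.mean(0),1),"bb",p.min(0),p.max(0),"dir",np.round(v,2))
print("top");blobs(a,215,180,115,85)
print("scene");blobs(b,290,255,115,75)
pv=pix2z("top",[257.8,222.3],.008)[0];print("pivot",pv)
e=np.array([[222.6,222],[293,222],[258,188],[258,256.6]]);print("radii",np.linalg.norm(pix2z("top",e,.008)-pv,axis=1))
print("proj pivot .008,.078 scene",proj("scene",[[*pv[:2],.008],[*pv[:2],.078]]),"top knob",proj("top",[*pv[:2],.078]))
for n,uv,z in[("fin",[(222.9,213),(232,215.6)],.032),("eye",[(310.2,196.2)],.026),("post",[(287,199.5)],.078),("bar",[(244.6,216),(264,218.5)],.078)]:
    q=pix2z("top",uv,z); print(n,q.round(4).tolist(),[(round(np.linalg.norm(x[:2]-pv[:2]),4),round(np.degrees(np.arctan2(*(x-pv)[1::-1])),1)) for x in q])
# stamp
hsv=cv2.cvtColor(a,cv2.COLOR_BGR2HSV);hsvb=cv2.cvtColor(b,cv2.COLOR_BGR2HSV)
for nm,hs,(x,y,w,h) in(("top",hsv,(385,190,55,55)),("scene",hsvb,(232,180,40,60))):
    s=hs[y:y+h,x:x+w]; m=((s[...,0]<28)&(s[...,1]>90)).astype(np.uint8)
    p=np.argwhere(m)[:,::-1]+[x,y]; print(nm,len(p),p.min(0),p.max(0))
    H,S,V=[s[...,k][m>0] for k in range(3)]; print(np.percentile(H,[5,50,95]),np.percentile(V,[5,25,50,75,95]))
E
python3 m.py
```

```text
top
57 [309.6 196.1] bb [304 192] [315 200] dir [-0.89  0.45]
44 [287.6 202.4] bb [285 198] [290 207] dir [0.29 0.96]
270 [254.5 218.1] bb [244 210] [264 227] dir [0.93 0.36]
17 [227.7 214.6] bb [224 213] [231 216] dir [0.97 0.25]
50 [260.7 227.9] bb [247 217] [269 232] dir [-0.86  0.52]
scene
pivot [0.57617766 0.15188433 0.008     ]
radii [0.08608965 0.0858231  0.08639465 0.08441441]
proj pivot .008,.078 scene [[363.64787896 292.15127121]
 [365.81026486 274.03706494]] top knob [[253.71227393 216.02757331]]
fin [[0.5961, 0.2327, 0.032], [0.5891, 0.2107, 0.032]] [(np.float64(0.0832), np.float64(76.2)), (np.float64(0.0602), np.float64(77.6))]
eye [[0.6335, 0.0224, 0.026]] [(np.float64(0.1416), np.float64(-66.1))]
post [[0.6135, 0.0744, 0.078]] [(np.float64(0.086), np.float64(-64.3))]
bar [[0.5768, 0.173, 0.078], [0.5697, 0.128, 0.078]] [(np.float64(0.0212), np.float64(88.3)), (np.float64(0.0247), np.float64(-105.2))]
top 367 [408 212] [429 233]
[12. 14. 18.] [ 33.3  61.5  90.  104.  134. ]
scene 126 [239 188] [258 215]
[12. 13. 17.] [119.   126.   131.   172.5  178.75]
```

Run:
```python
from h import *
a=cv2.imread("pics/top0.png");b=cv2.imread("pics/scene0.png")
hs=cv2.cvtColor(a,cv2.COLOR_BGR2HSV)[190:245,385:440]
m=(hs[...,0]<28)&(hs[...,1]>70)
t=(m&(hs[...,2]>115)).astype(np.uint8)
n,l,s,c=cv2.connectedComponentsWithStats(t);k=1+s[1:,4].argmax();p=(np.argwhere(l==k)[:,::-1]+[385,190]).astype(np.float32)
q=pix2z("top",p,.09); print("top face",s[k],p.mean(0),q.mean(0),cv2.minAreaRect((q[:,:2]*1000).astype(np.float32)))
p=(np.argwhere(m)[:,::-1]+[385,190]).astype(np.float32);p=p[(p[:,1]>=213)]
print("block hull",cv2.minAreaRect((pix2z("top",p,.03)[:,:2]*1000).astype(np.float32)))
# hook
g=a[190:245,385:440].max(2); hk=np.argwhere((g<58)&~m)[:,::-1]+[385,190]; hk=hk[(hk[:,1]<219)&(hk[:,0]<424)]
w=pix2z("top",hk,.022)[:,:2]*1000
A=np.c_[2*w,np.ones(len(w))];s=np.linalg.lstsq(A,(w**2).sum(1),rcond=None)[0];r=np.sqrt(s[2]+s[0]**2+s[1]**2);print("hook",len(w),s[:2],r,"res",np.std(np.hypot(*(w-s[:2]).T)))
i=hk[:,0].argmin(); lf=hk[hk[:,0]<400]; print("tip",pix2z("top",lf[lf[:,1].argmax()],.022))
f=lambda im,x,y,w,h:cv2.resize(np.clip(im[y:y+h,x:x+w].astype(float)*4,0,255).astype(np.uint8),(400,400),interpolation=cv2.INTER_CUBIC)
cv2.imwrite("pics/knob.png",np.hstack([f(a,240,205,32,32),f(b,343,263,36,36)]))
print(proj("scene",[[.576,.152,.078]]))
```

```text
top face [33 22 11 10 85] [422.7647  216.27058] [ 0.5625336  -0.23584991  0.09      ] ((562.7098388671875, -236.03350830078125), (21.35853385925293, 20.610490798950195), 7.993791103363037)
block hull ((560.9647216796875, -235.53042602539062), (46.559749603271484, 47.807952880859375), 8.121082305908203)
hook 59 [ 589.11374972 -202.59442704] 29.98770905944007 res 1.0291466107022273
tip [[ 0.57752231 -0.17551812  0.022     ]]
[[365.89992947 274.0148462 ]]
```

View pics/knob.png

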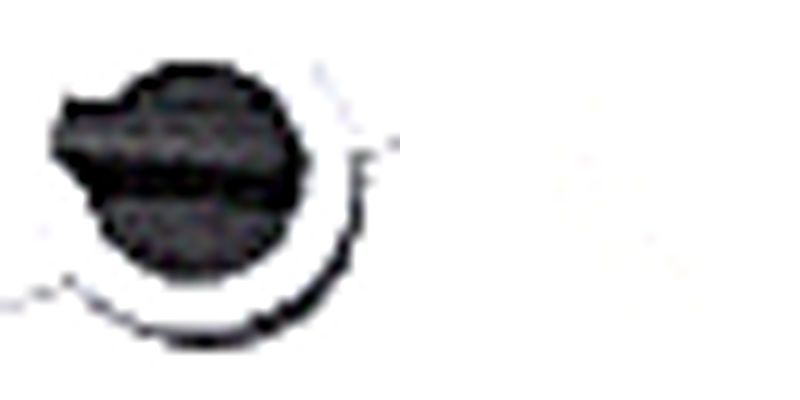

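Enlarged, the knob bar's side line runs from about (247,219) to (264,220.6), i.e. the bar points along roughly 82° in the world.

```bash
cat > go.py <<'E'
import sys; from h import *
x,y,z,w=map(float,sys.argv[1:5]); o=env.get_obs(); d=np.array([x,y,z])-o["tool_pos"]; c=np.radians(o["tool_rot"][2])
print("t",round(o["time_s"],2),"pos",np.round(o["tool_pos"],4),"rot",np.round(o["tool_rot"],1),"q7",round(o["qpos"][6]),"F",np.round(o["force"],1),"w",round(o["grip_width"],4),round(o["grasp_force"],1))
print("shares: tx %.2f ty %.2f tz %.2f  spin %.2f"%((d[0]*np.cos(c)+d[1]*np.sin(c))/.05,(d[0]*np.sin(c)-d[1]*np.cos(c))/.05,-d[2]/.05,-((w-np.degrees(c)+180)%360-180)/4))
E
python3 -m pendant '[{"tx":-0.34,"ty":-0.74,"tz":-0.24},{"tx":-0.34,"ty":-0.74,"tz":-0.24},{"tx":-0.34,"ty":-0.74,"tz":-0.24},{"tx":-0.34,"ty":-0.74,"tz":-0.24},{"tx":-0.34,"ty":-0.74,"tz":-0.24},{"tx":-0.7,"ty":-0.26},{"tx":-0.7,"ty":-0.26},{"tx":-0.7,"ty":-0.26},{"tx":-0.7,"ty":-0.26},{}]'
python3 go.py .576 .152 .12 82
```

```text
t 0.1 pos [0.2384 0.6042 0.2386] rot [-179.9    0.   158.5] q7 -3 F [ 0.2  0.3 -0.3] w 0.087 0.0
shares: tx -9.60 ty -5.94 tz 2.37  spin 19.12invalid input at $[0]: expected keys tx, ty, tz, spin, claw
```

```bash
python3 -m pendant '[{"tx":-0.34,"ty":-0.74,"tz":-0.24,"spin":0,"claw":0},{"tx":-0.34,"ty":-0.74,"tz":-0.24,"spin":0,"claw":0},{"tx":-0.34,"ty":-0.74,"tz":-0.24,"spin":0,"claw":0},{"tx":-0.34,"ty":-0.74,"tz":-0.24,"spin":0,"claw":0},{"tx":-0.34,"ty":-0.74,"tz":-0.24,"spin":0,"claw":0},{"tx":-0.7,"ty":-0.26,"tz":0,"spin":0,"claw":0},{"tx":-0.7,"ty":-0.26,"tz":0,"spin":0,"claw":0},{"tx":-0.7,"ty":-0.26,"tz":0,"spin":0,"claw":0},{"tx":-0.7,"ty":-0.26,"tz":0,"spin":0,"claw":0},{"tx":0,"ty":0,"tz":0,"spin":1,"claw":0}]'
python3 go.py .576 .152 .12 82
```

```text
time_s: 1.35
tool_pos: [0.3632, 0.2987, 0.2993]
tool_rot: [-180.0, 0.0, 154.0]
force: [-0.4, 0.2, 0.4]
grip_width: 0.0868
grasp_force: 0.0
t 1.35 pos [0.3632 0.2987 0.2993] rot [-180.    0.  154.] q7 21 F [-0.4  0.2  0.4] w 0.0868 0.0
shares: tx -5.11 ty -0.77 tz 3.59  spin 18.00
```

```bash
python3 -m pendant '[{"tx":-0.73,"ty":-0.11,"tz":0.3,"spin":0,"claw":0},{"tx":-0.73,"ty":-0.11,"tz":0.3,"spin":0,"claw":0},{"tx":-0.73,"ty":-0.11,"tz":0.3,"spin":0,"claw":0},{"tx":-0.73,"ty":-0.11,"tz":0.3,"spin":0,"claw":0},{"tx":-0.73,"ty":-0.11,"tz":0.3,"spin":0,"claw":0},{"tx":-0.73,"ty":-0.11,"tz":0.3,"spin":0,"claw":0},{"tx":-0.73,"ty":-0.11,"tz":0.3,"spin":0,"claw":0},{"tx":0,"ty":0,"tz":0,"spin":1,"claw":0},{"tx":0,"ty":0,"tz":0,"spin":1,"claw":0},{"tx":0,"ty":0,"tz":0,"spin":1,"claw":0}]' >/dev/null
python3 -m pendant '[{"tx":0,"ty":0,"tz":0.2,"spin":1,"claw":0},{"tx":0,"ty":0,"tz":0.2,"spin":1,"claw":0},{"tx":0,"ty":0,"tz":0,"spin":1,"claw":0},{"tx":0,"ty":0,"tz":0,"spin":1,"claw":0},{"tx":0,"ty":0,"tz":0,"spin":1,"claw":0},{"tx":0,"ty":0,"tz":0,"spin":1,"claw":0},{"tx":0,"ty":0,"tz":0,"spin":1,"claw":0},{"tx":0,"ty":0,"tz":0,"spin":1,"claw":0},{"tx":0,"ty":0,"tz":0,"spin":1,"claw":0},{"tx":0,"ty":0,"tz":0,"spin":1,"claw":0}]' >/dev/null
python3 -m pendant '[{"tx":0,"ty":0,"tz":0,"spin":1,"claw":0},{"tx":0,"ty":0,"tz":0,"spin":1,"claw":0},{"tx":0,"ty":0,"tz":0,"spin":1,"claw":0},{"tx":0,"ty":0,"tz":0,"spin":1,"claw":0},{"tx":0,"ty":0,"tz":0,"spin":1,"claw":0},{"tx":0,"ty":0,"tz":0,"spin":0,"claw":0}]'
python3 go.py .576 .152 .068 82
```

```text
time_s: 4.6
tool_pos: [0.5746, 0.1567, 0.1742]
tool_rot: [-180.0, 0.0, 82.5]
force: [0.7, -0.5, -0.2]
grip_width: 0.0873
grasp_force: 0.0
t 4.6 pos [0.5746 0.1567 0.1742] rot [-180.     0.    82.5] q7 -18 F [ 0.7 -0.5 -0.2] w 0.0873 0.0
shares: tx -0.09 ty 0.04 tz 2.12  spin 0.13
```

```bash
python3 -m pendant '[{"tx":-0.09,"ty":0.04,"tz":0.53,"spin":0.13,"claw":0},{"tx":0,"ty":0,"tz":0.53,"spin":0,"claw":0},{"tx":0,"ty":0,"tz":0.53,"spin":0,"claw":0},{"tx":0,"ty":0,"tz":0.53,"spin":0,"claw":0.5},{"tx":0,"ty":0,"tz":0,"spin":0,"claw":1},{"tx":0,"ty":0,"tz":0,"spin":0,"claw":1},{"tx":0,"ty":0,"tz":0,"spin":0,"claw":1},{"tx":0,"ty":0,"tz":0,"spin":0,"claw":1},{"tx":0,"ty":0,"tz":0,"spin":0,"claw":1},{"tx":0,"ty":0,"tz":0,"spin":0,"claw":1}]' 25
python3 go.py .576 .152 .068 82
```

```text
time_s: 5.85
tool_pos: [0.5763, 0.1521, 0.0688]
tool_rot: [180.0, -0.0, 82.0]
force: [-0.3, -0.1, -0.7]
grip_width: 0.0249
grasp_force: 0.0
t 5.85 pos [0.5763 0.1521 0.0688] rot [180.  -0.  82.] q7 -15 F [-0.3 -0.1 -0.7] w 0.0249 0.0
shares: tx -0.00 ty -0.01 tz 0.02  spin -0.01
```

```bash
python3 -m pendant '[{"tx":0,"ty":0,"tz":0,"spin":0,"claw":1},{"tx":0,"ty":0,"tz":0,"spin":0,"claw":1},{"tx":0,"ty":0,"tz":0,"spin":0,"claw":1},{"tx":0,"ty":0,"tz":0,"spin":0,"claw":1}]' 25
python3 go.py .576 .152 .068 82
```

```text
time_s: 6.35
tool_pos: [0.5807, 0.1513, 0.0689]
tool_rot: [179.4, -0.1, 81.9]
force: [12.7, -0.2, -10.0]
grip_width: 0.0127
grasp_force: 25.0
t 6.35 pos [0.5807 0.1513 0.0689] rot [ 1.794e+02 -1.000e-01  8.190e+01] q7 -15 F [ 12.7  -0.2 -10. ] w 0.0127 25.0
shares: tx 0.00 ty -0.10 tz 0.02  spin -0.03
```

```bash
python3 -m pendant '[{"tx":0,"ty":0.09,"tz":0,"spin":0,"claw":1},{"tx":0,"ty":0,"tz":-0.02,"spin":0,"claw":1},{"tx":0,"ty":0,"tz":0,"spin":-0.5,"claw":1},{"tx":0,"ty":0,"tz":0,"spin":-0.5,"claw":1},{"tx":0,"ty":0,"tz":0,"spin":-0.5,"claw":1}]' 25
python3 -m pendant '[{"tx":0,"ty":0,"tz":0,"spin":-1,"claw":1},{"tx":0,"ty":0,"tz":0,"spin":-1,"claw":1},{"tx":0,"ty":0,"tz":0,"spin":-1,"claw":1},{"tx":0,"ty":0,"tz":0,"spin":-1,"claw":1},{"tx":0,"ty":0,"tz":0,"spin":0,"claw":1}]' 25
python3 go.py .576 .152 .068 82
```

```text
time_s: 6.98
tool_pos: [0.581, 0.1513, 0.0689]
tool_rot: [179.9, 0.0, 88.1]
force: [5.3, -0.2, -9.7]
grip_width: 0.0131
grasp_force: 25.0
time_s: 7.6
tool_pos: [0.5811, 0.1513, 0.0689]
tool_rot: [179.9, 0.0, 104.1]
force: [4.9, 0.9, -8.9]
grip_width: 0.0126
grasp_force: 25.0
t 7.6 pos [0.5811 0.1513 0.0689] rot [179.9   0.  104.1] q7 6 F [ 4.9  0.9 -8.9] w 0.0126 25.0
shares: tx 0.04 ty -0.09 tz 0.02  spin 5.52
```

```bash
python3 -m pendant '[{"tx":0,"ty":0,"tz":0,"spin":-1,"claw":1},{"tx":0,"ty":0,"tz":0,"spin":-1,"claw":1},{"tx":0,"ty":0,"tz":0,"spin":-1,"claw":1},{"tx":0,"ty":0,"tz":0,"spin":-1,"claw":1},{"tx":0,"ty":0,"tz":0,"spin":-1,"claw":1},{"tx":0,"ty":0,"tz":0,"spin":-1,"claw":1},{"tx":0,"ty":0,"tz":0,"spin":-1,"claw":1},{"tx":0,"ty":0,"tz":0,"spin":-1,"claw":1},{"tx":0,"ty":0,"tz":0,"spin":-1,"claw":1},{"tx":0,"ty":0,"tz":0,"spin":-1,"claw":1}]' 25
python3 -m pendant '[{"tx":0,"ty":0,"tz":0,"spin":0,"claw":1},{"tx":0,"ty":0,"tz":0,"spin":0,"claw":1}]' 25
python3 go.py .576 .152 .068 82
```

```text
time_s: 8.85
tool_pos: [0.5811, 0.1514, 0.0689]
tool_rot: [180.0, 0.1, 144.2]
force: [5.4, 0.8, -8.3]
grip_width: 0.0127
grasp_force: 25.0
time_s: 9.1
tool_pos: [0.5811, 0.1514, 0.0689]
tool_rot: [180.0, 0.1, 144.1]
force: [5.7, 0.1, -9.8]
grip_width: 0.0127
grasp_force: 25.0
t 9.1 pos [0.5811 0.1514 0.0689] rot [1.800e+02 1.000e-01 1.441e+02] q7 43 F [ 5.7  0.1 -9.8] w 0.0127 25.0
shares: tx 0.09 ty -0.05 tz 0.02  spin 15.52
```

```bash
python3 -m pendant '[{"tx":0,"ty":0,"tz":0,"spin":0,"claw":0},{"tx":0,"ty":0,"tz":0,"spin":0,"claw":0},{"tx":0,"ty":0,"tz":0,"spin":0,"claw":0},{"tx":0,"ty":0,"tz":0,"spin":0,"claw":0},{"tx":0,"ty":0,"tz":-0.5,"spin":0,"claw":0},{"tx":0,"ty":0,"tz":-0.5,"spin":0,"claw":0},{"tx":0,"ty":0,"tz":0,"spin":1,"claw":0},{"tx":0,"ty":0,"tz":0,"spin":1,"claw":0},{"tx":0,"ty":0,"tz":0,"spin":1,"claw":0},{"tx":0,"ty":0,"tz":0,"spin":1,"claw":0}]' 25
python3 -m pendant '[{"tx":0,"ty":0,"tz":0,"spin":1,"claw":0},{"tx":0,"ty":0,"tz":0,"spin":1,"claw":0},{"tx":0,"ty":0,"tz":0,"spin":1,"claw":0},{"tx":0,"ty":0,"tz":0,"spin":0.4,"claw":0}]' 25
python3 go.py .617 .0745 .066 114.5
```

```text
time_s: 10.35
tool_pos: [0.5806, 0.1514, 0.1197]
tool_rot: [-180.0, -0.0, 127.8]
force: [0.4, 0.1, 0.5]
grip_width: 0.0867
grasp_force: 0.0
time_s: 10.85
tool_pos: [0.5806, 0.1514, 0.1196]
tool_rot: [-180.0, -0.0, 114.3]
force: [-0.1, -0.2, 0.2]
grip_width: 0.0871
grasp_force: 0.0
t 10.85 pos [0.5806 0.1514 0.1196] rot [-180.    -0.   114.3] q7 14 F [-0.1 -0.2  0.2] w 0.0871 0.0
shares: tx -1.70 ty 0.03 tz 1.07  spin -0.05
```

```bash
python3 -m pendant '[{"tx":-0.85,"ty":0.03,"tz":0,"spin":0,"claw":0},{"tx":-0.85,"ty":0,"tz":0,"spin":0,"claw":0},{"tx":0,"ty":0,"tz":0.53,"spin":0,"claw":0},{"tx":0,"ty":0,"tz":0.54,"spin":0,"claw":0},{"tx":0,"ty":0,"tz":0,"spin":0,"claw":1},{"tx":0,"ty":0,"tz":0,"spin":0,"claw":1},{"tx":0,"ty":0,"tz":0,"spin":0,"claw":1},{"tx":0,"ty":0,"tz":0,"spin":0,"claw":1},{"tx":0,"ty":0,"tz":0,"spin":0,"claw":1},{"tx":0,"ty":0,"tz":0,"spin":0,"claw":1}]' 15
python3 -m pendant '[{"tx":0,"ty":0,"tz":0,"spin":0,"claw":1},{"tx":0,"ty":0,"tz":0,"spin":0,"claw":1},{"tx":0,"ty":0,"tz":0,"spin":0,"claw":1}]' 15
python3 go.py .617 .0745 .066 114.5
```

```text
time_s: 12.1
tool_pos: [0.6172, 0.0746, 0.0662]
tool_rot: [180.0, -0.0, 114.4]
force: [-0.2, -0.5, 0.3]
grip_width: 0.0347
grasp_force: 0.0
time_s: 12.48
tool_pos: [0.617, 0.0743, 0.066]
tool_rot: [-180.0, 0.0, 114.3]
force: [-0.6, -0.9, 0.2]
grip_width: 0.0132
grasp_force: 15.0
t 12.47 pos [0.617  0.0743 0.066 ] rot [-180.     0.   114.3] q7 24 F [-0.6 -0.9  0.2] w 0.0132 15.0
shares: tx 0.00 ty 0.00 tz 0.00  spin -0.04
```

```bash
python3 -m pendant '[{"tx":0.004,"ty":-0.116,"tz":0,"spin":0.975,"claw":1},{"tx":0.004,"ty":-0.116,"tz":0,"spin":0.975,"claw":1},{"tx":0.004,"ty":-0.116,"tz":0,"spin":0.975,"claw":1},{"tx":0.004,"ty":-0.116,"tz":0,"spin":0.975,"claw":1},{"tx":0,"ty":0,"tz":0,"spin":0,"claw":1}]' 15
python3 go.py .5604 .0689 .066 76
python3 -c "
import numpy as np
print(.581+.085*np.cos(np.radians(-80.6)),.1514+.085*np.sin(np.radians(-80.6)))"
```

```text
time_s: 13.1
tool_pos: [0.5947, 0.0675, 0.066]
tool_rot: [-180.0, 0.0, 98.8]
force: [-0.5, -2.2, -0.4]
grip_width: 0.0133
grasp_force: 15.0
t 13.1 pos [0.5947 0.0675 0.066 ] rot [-180.     0.    98.8] q7 9 F [-0.5 -2.2 -0.4] w 0.0133 15.0
shares: tx 0.13 ty -0.67 tz 0.00  spin 5.69
0.5948827067905379 0.0675413662634076
```

Tracks perfectly; finish the remaining 6 × 3.9°, then look.

```bash
python3 -m pendant '[{"tx":0.004,"ty":-0.116,"tz":0,"spin":0.975,"claw":1},{"tx":0.004,"ty":-0.116,"tz":0,"spin":0.975,"claw":1},{"tx":0.004,"ty":-0.116,"tz":0,"spin":0.975,"claw":1},{"tx":0.004,"ty":-0.116,"tz":0,"spin":0.975,"claw":1},{"tx":0.004,"ty":-0.116,"tz":0,"spin":0.975,"claw":1},{"tx":0.004,"ty":-0.116,"tz":0,"spin":0.975,"claw":1},{"tx":0,"ty":0,"tz":0,"spin":0,"claw":1},{"tx":0,"ty":0,"tz":0,"spin":0,"claw":1}]' 15
python3 go.py .5604 .0689 .066 76
python3 - <<'E'
from h import *
a=shot("top","pics/top1.png");b=shot("scene","pics/scene1.png")
f=lambda im,x,y,w,h,s:cv2.resize(im[y:y+h,x:x+w,::-1],None,fx=s,fy=s,interpolation=cv2.INTER_CUBIC)
A=f(a,210,170,130,100,4); B=f(b,290,235,70*2-10,100,2)
C=np.zeros((400,260,3),np.uint8);C[:200]=B; cv2.imwrite("pics/c1.png",np.hstack([A,C]))
E
```

```text
time_s: 14.1
tool_pos: [0.5603, 0.0691, 0.066]
tool_rot: [-180.0, 0.1, 75.4]
force: [-1.8, -3.0, 1.3]
grip_width: 0.0136
grasp_force: 15.0
t 14.1 pos [0.5603 0.0691 0.066 ] rot [-1.80e+02  1.00e-01  7.54e+01] q7 -14 F [-1.8 -3.   1.3] w 0.0136 15.0
shares: tx -0.00 ty 0.00 tz -0.00  spin -0.14
```

View pics/c1.png

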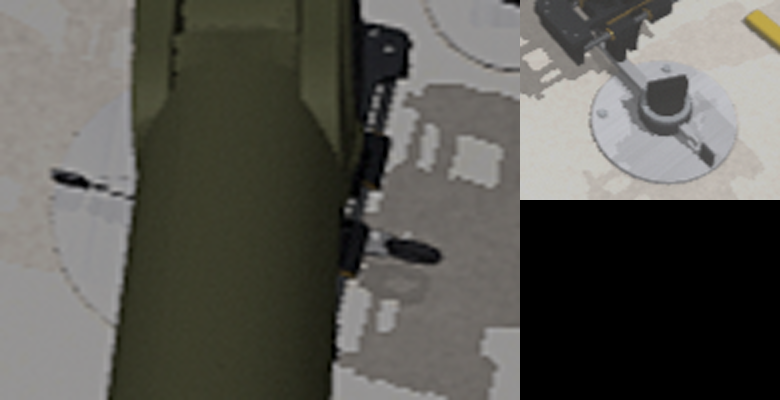

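Run:
```python
from h import *
a=cv2.imread("pics/top1.png")
def blob(x,y,w,h,th=45):
    m=(a[y:y+h,x:x+w].max(2)<th).astype(np.uint8); n,l,s,c=cv2.connectedComponentsWithStats(m);k=1+s[1:,4].argmax(); return c[k]+[x,y],s[k]
f,s1=blob(221,211,13,7); e,s2=blob(305,226,18,14); print(f,s1,e,s2)
F=pix2z("top",f,.028)[0];E=pix2z("top",e,.026)[0]; d=F-E; print(F,E,"dir",np.degrees(np.arctan2(d[1],d[0])),"len",np.hypot(*d[:2]))
pv=E+d*.14/np.hypot(*d[:2]);print("pivot on line",pv, "arm tcp angle",np.degrees(np.arctan2(.0691-.1514,.5603-.581)))
```

```text
[227.625  214.5625] [ 3  2  8  4 16] [312.6779661  232.44067797] [ 1  4 14  6 59]
[0.59285132 0.22200879 0.028     ] [0.5440309  0.01801621 0.026     ] dir 76.54086843477403 len 0.20975320023248556
pivot on line [0.57661614 0.15417128 0.0273349 ] arm tcp angle -104.11811791850394
```

```bash
python3 -m pendant '[{"tx":0,"ty":0,"tz":0,"spin":0,"claw":0},{"tx":0,"ty":0,"tz":0,"spin":0,"claw":0},{"tx":0,"ty":0,"tz":0,"spin":0,"claw":0},{"tx":0,"ty":0,"tz":0,"spin":0,"claw":0},{"tx":0,"ty":0,"tz":-0.5,"spin":0,"claw":0},{"tx":0,"ty":0,"tz":-0.5,"spin":0,"claw":0},{"tx":0.85,"ty":0,"tz":0,"spin":0,"claw":0},{"tx":0.84,"ty":0.01,"tz":0,"spin":0,"claw":0},{"tx":0,"ty":0,"tz":0,"spin":-1,"claw":0},{"tx":0,"ty":0,"tz":0,"spin":-1,"claw":0}]' 15 >/dev/null
python3 -m pendant '[{"tx":0,"ty":0,"tz":0,"spin":-1,"claw":0},{"tx":0,"ty":0,"tz":0,"spin":-1,"claw":0},{"tx":0,"ty":0,"tz":0,"spin":-1,"claw":0},{"tx":0,"ty":0,"tz":0,"spin":-1,"claw":0},{"tx":0,"ty":0,"tz":0,"spin":-1,"claw":0},{"tx":0,"ty":0,"tz":0,"spin":-1,"claw":0},{"tx":0,"ty":0,"tz":0,"spin":-1,"claw":0},{"tx":0,"ty":0,"tz":0,"spin":-1,"claw":0},{"tx":0,"ty":0,"tz":0,"spin":-1,"claw":0},{"tx":0,"ty":0,"tz":0,"spin":-1,"claw":0}]' >/dev/null
python3 -m pendant '[{"tx":0,"ty":0,"tz":0,"spin":-1,"claw":0},{"tx":0,"ty":0,"tz":0,"spin":-1,"claw":0},{"tx":0,"ty":0,"tz":0,"spin":-1,"claw":0},{"tx":0,"ty":0,"tz":0,"spin":-1,"claw":0},{"tx":0,"ty":0,"tz":0,"spin":-1,"claw":0},{"tx":0,"ty":0,"tz":0,"spin":0,"claw":0}]'
python3 go.py .581 .1514 .068 144.1
```

```text
time_s: 17.45
tool_pos: [0.5823, 0.1515, 0.1161]
tool_rot: [180.0, -0.0, 143.3]
force: [0.1, 0.0, -0.5]
grip_width: 0.0872
grasp_force: 0.0
t 17.45 pos [0.5823 0.1515 0.1161] rot [180.   -0.  143.3] q7 42 F [ 0.1  0.  -0.5] w 0.0872 0.0
shares: tx 0.02 ty -0.02 tz 0.96  spin -0.20
```

```bash
python3 -m pendant '[{"tx":0.02,"ty":-0.02,"tz":0.48,"spin":-0.2,"claw":0},{"tx":0,"ty":0,"tz":0.48,"spin":0,"claw":0},{"tx":0,"ty":0,"tz":0,"spin":0,"claw":1},{"tx":0,"ty":0,"tz":0,"spin":0,"claw":1},{"tx":0,"ty":0,"tz":0,"spin":0,"claw":1},{"tx":0,"ty":0,"tz":0,"spin":0,"claw":1},{"tx":0,"ty":0,"tz":0,"spin":0,"claw":1},{"tx":0,"ty":0,"tz":0,"spin":0,"claw":1},{"tx":0,"ty":0,"tz":0,"spin":0,"claw":1},{"tx":0,"ty":0,"tz":0,"spin":0,"claw":1}]' 30 
python3 -m pendant '[{"tx":0,"ty":0,"tz":0,"spin":0,"claw":1},{"tx":0,"ty":0,"tz":0,"spin":0,"claw":1}]'
python3 -m pendant '[{"tx":0,"ty":0,"tz":0,"spin":1,"claw":1},{"tx":0,"ty":0,"tz":0,"spin":1,"claw":1},{"tx":0,"ty":0,"tz":0,"spin":1,"claw":1},{"tx":0,"ty":0,"tz":0,"spin":1,"claw":1},{"tx":0,"ty":0,"tz":0,"spin":1,"claw":1},{"tx":0,"ty":0,"tz":0,"spin":1,"claw":1},{"tx":0,"ty":0,"tz":0,"spin":1,"claw":1},{"tx":0,"ty":0,"tz":0,"spin":1,"claw":1},{"tx":0,"ty":0,"tz":0,"spin":1,"claw":1},{"tx":0,"ty":0,"tz":0,"spin":1,"claw":1}]'
python3 go.py .581 .1514 .068 82
```

```text
time_s: 18.7
tool_pos: [0.5809, 0.1512, 0.0681]
tool_rot: [180.0, 0.0, 144.1]
force: [0.8, 0.4, -0.6]
grip_width: 0.0148
grasp_force: 0.0
time_s: 18.95
tool_pos: [0.581, 0.1515, 0.0681]
tool_rot: [180.0, 0.0, 144.2]
force: [1.4, 1.2, -1.6]
grip_width: 0.0127
grasp_force: 30.0
time_s: 20.2
tool_pos: [0.5811, 0.1515, 0.0681]
tool_rot: [180.0, -0.0, 104.0]
force: [1.2, 0.1, -1.9]
grip_width: 0.0124
grasp_force: 30.0
t 20.2 pos [0.5811 0.1515 0.0681] rot [180.  -0. 104.] q7 6 F [ 1.2  0.1 -1.9] w 0.0124 30.0
shares: tx -0.00 ty -0.00 tz 0.00  spin 5.51
```

```bash
python3 -m pendant '[{"tx":0,"ty":0,"tz":0,"spin":1,"claw":1},{"tx":0,"ty":0,"tz":0,"spin":1,"claw":1},{"tx":0,"ty":0,"tz":0,"spin":1,"claw":1},{"tx":0,"ty":0,"tz":0,"spin":1,"claw":1},{"tx":0,"ty":0,"tz":0,"spin":0.8,"claw":1},{"tx":0,"ty":0,"tz":0,"spin":0.5,"claw":1},{"tx":0,"ty":0,"tz":0,"spin":0.4,"claw":1},{"tx":0,"ty":0,"tz":0,"spin":0,"claw":1}]'
python3 -c "
from h import *;o=env.get_obs();print(o['wrist_torque'],o['tool_rot'])"
```

```text
time_s: 21.2
tool_pos: [0.5811, 0.1514, 0.0681]
tool_rot: [180.0, -0.0, 81.3]
force: [1.8, 1.3, -1.9]
grip_width: 0.0132
grasp_force: 30.0
[ 0.27845795 -0.43039325 -0.0532376 ] [ 1.79968462e+02 -2.77314192e-02  8.13351222e+01]
```

```bash
python3 -m pendant '[{"tx":0,"ty":0,"tz":0,"spin":0.5,"claw":1},{"tx":0,"ty":0,"tz":0,"spin":0.4,"claw":1},{"tx":0,"ty":0,"tz":0,"spin":0,"claw":1}]'
python3 -c "
from h import *;o=env.get_obs();print(o['wrist_torque'],o['tool_rot'])"
```

```text
time_s: 21.58
tool_pos: [0.5811, 0.1515, 0.0681]
tool_rot: [180.0, -0.0, 77.8]
force: [3.1, 1.9, -3.1]
grip_width: 0.0128
grasp_force: 30.0
[ 0.32496613 -0.62877822  0.66600865] [ 1.79961481e+02 -3.02709620e-03  7.78065699e+01]
```

```bash
python3 -m pendant '[{"tx":0,"ty":0,"tz":0,"spin":-0.6,"claw":0},{"tx":0,"ty":0,"tz":0,"spin":0,"claw":0},{"tx":0,"ty":0,"tz":0,"spin":0,"claw":0},{"tx":0,"ty":0,"tz":0,"spin":0,"claw":0},{"tx":0,"ty":0,"tz":-0.72,"spin":0,"claw":0},{"tx":0,"ty":0,"tz":-0.72,"spin":0,"claw":0}]'
python3 go.py .565 -.2365 .14 98
```

```text
time_s: 22.32
tool_pos: [0.5804, 0.151, 0.1405]
tool_rot: [-179.9, 0.1, 80.1]
force: [1.0, 0.2, 0.6]
grip_width: 0.0651
grasp_force: 0.0
t 22.32 pos [0.5804 0.151  0.1405] rot [-1.799e+02  1.000e-01  8.010e+01] q7 -18 F [1.  0.2 0.6] w 0.0651 0.0
shares: tx -7.69 ty 1.03 tz 0.01  spin -4.47
```

```bash
python3 -m pendant '[{"tx":-0.77,"ty":0.1,"tz":0,"spin":0,"claw":0},{"tx":-0.77,"ty":0.1,"tz":0,"spin":0,"claw":0},{"tx":-0.77,"ty":0.1,"tz":0,"spin":0,"claw":0},{"tx":-0.77,"ty":0.1,"tz":0,"spin":0,"claw":0},{"tx":-0.77,"ty":0.1,"tz":0,"spin":0,"claw":0},{"tx":-0.77,"ty":0.1,"tz":0,"spin":0,"claw":0},{"tx":-0.77,"ty":0.1,"tz":0,"spin":0,"claw":0},{"tx":-0.77,"ty":0.1,"tz":0,"spin":0,"claw":0},{"tx":-0.77,"ty":0.1,"tz":0,"spin":0,"claw":0},{"tx":-0.77,"ty":0.1,"tz":0,"spin":0,"claw":0}]' >/dev/null
python3 -m pendant '[{"tx":0,"ty":0,"tz":0,"spin":-1,"claw":0},{"tx":0,"ty":0,"tz":0,"spin":-1,"claw":0},{"tx":0,"ty":0,"tz":0,"spin":-1,"claw":0},{"tx":0,"ty":0,"tz":0,"spin":-1,"claw":0},{"tx":0,"ty":0,"tz":0,"spin":-0.5,"claw":0},{"tx":0,"ty":0,"tz":0,"spin":0,"claw":0}]'
python3 go.py .565 -.2365 .075 98
python3 - <<'E'
from h import *
a=shot("top","pics/top2.png");b=shot("scene","pics/scene2.png")
f=lambda im,x,y,w,h,s:cv2.resize(im[y:y+h,x:x+w,::-1],None,fx=s,fy=s,interpolation=cv2.INTER_CUBIC)
cv2.imwrite("pics/c2.png",np.hstack([f(b,210,150,100,130,4)[:520],f(b,325,235,80,130,4)]))
E
```

```text
time_s: 24.32
tool_pos: [0.5642, -0.2367, 0.14]
tool_rot: [180.0, -0.0, 98.1]
force: [0.3, -0.1, 0.8]
grip_width: 0.0869
grasp_force: 0.0
t 24.32 pos [ 0.5642 -0.2367  0.14  ] rot [180.   -0.   98.1] q7 40 F [ 0.3 -0.1  0.8] w 0.0869 0.0
shares: tx 0.00 ty 0.02 tz 1.30  spin 0.03
```

View pics/c2.png

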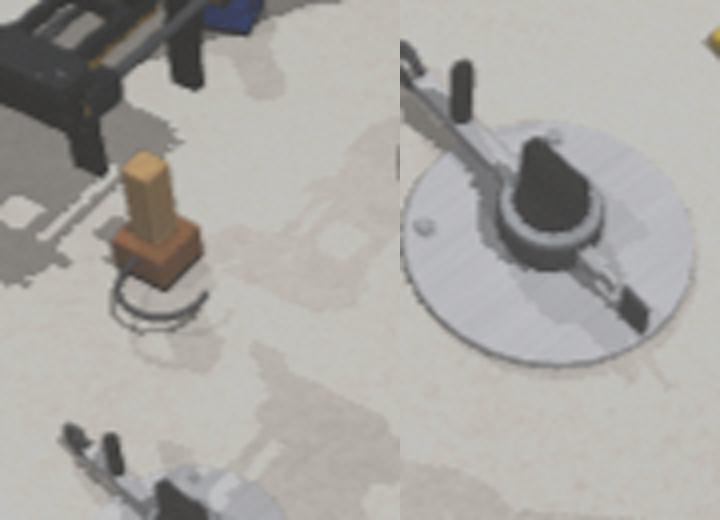

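Crop: the tail (about (366,303)) points at the fin (about (384,312)) and the knob bar is back as at the start. The open fingers straddle the stamp grip at (246,190).

```bash
python3 -m pendant '[{"tx":0,"ty":0.02,"tz":0.43,"spin":0,"claw":0},{"tx":0,"ty":0,"tz":0.43,"spin":0,"claw":0},{"tx":0,"ty":0,"tz":0.44,"spin":0,"claw":0},{"tx":0,"ty":0,"tz":0,"spin":0,"claw":1},{"tx":0,"ty":0,"tz":0,"spin":0,"claw":1},{"tx":0,"ty":0,"tz":0,"spin":0,"claw":1},{"tx":0,"ty":0,"tz":0,"spin":0,"claw":1},{"tx":0,"ty":0,"tz":0,"spin":0,"claw":1},{"tx":0,"ty":0,"tz":0,"spin":0,"claw":1},{"tx":0,"ty":0,"tz":0,"spin":0,"claw":1}]' 25
python3 -m pendant '[{"tx":0,"ty":0,"tz":0,"spin":0,"claw":1},{"tx":0,"ty":0,"tz":0,"spin":0,"claw":1}]' 25
python3 - <<'E'
from h import *
o=env.get_obs();T=o["tool_pos"]; print(o["tool_rot"])
E=np.array([.581,.1514])+.14*np.array([np.cos(np.radians(-104)),np.sin(np.radians(-104))]);u=lambda d:np.array([np.cos(np.radians(d)),np.sin(np.radians(d))])
C=E-.03*u(76); print("E",E,"C",C)
for psi in(-69,-64,-29,76): print(psi,"axis",C-.0424264*u(psi+45),"yaw",psi+90)
# hook-based check of axis: camera-only hook centre relative
print("axis at psi -64, 90mm back:",C-.0424264*u(-64+45)-.11*u(76))
E
```

```text
time_s: 25.68
tool_pos: [0.5653, -0.2365, 0.0751]
tool_rot: [180.0, -0.0, 98.2]
force: [-0.2, 0.5, 0.9]
grip_width: 0.0246
grasp_force: 0.6
time_s: 25.92
tool_pos: [0.5653, -0.2365, 0.0751]
tool_rot: [180.0, -0.0, 98.1]
force: [1.0, 0.3, 0.8]
grip_width: 0.0239
grasp_force: 24.9
[ 1.79988175e+02 -1.53150587e-03  9.81490937e+01]
E [0.54713093 0.0155586 ] C [ 0.53987328 -0.01355027]
-69 axis [0.50111483 0.0037061 ] yaw 21
-64 axis [4.99758328e-01 2.62411281e-04] yaw 26
-29 axis [ 0.4990904  -0.02524457] yaw 61
76 axis [ 0.56172449 -0.0499168 ] yaw 166
axis at psi -64, 90mm back: [ 0.47314692 -0.10647012]
```

```bash
python3 -m pendant '[{"tx":0,"ty":0,"tz":-0.08,"spin":0,"claw":1},{"tx":0,"ty":0,"tz":0,"spin":1,"claw":1},{"tx":0,"ty":0,"tz":0,"spin":1,"claw":1},{"tx":0,"ty":0,"tz":0,"spin":1,"claw":1},{"tx":0,"ty":0,"tz":0,"spin":1,"claw":1},{"tx":0,"ty":0,"tz":0,"spin":1,"claw":1},{"tx":0,"ty":0,"tz":0,"spin":1,"claw":1},{"tx":0,"ty":0,"tz":0,"spin":1,"claw":1},{"tx":0,"ty":0,"tz":0,"spin":1,"claw":1},{"tx":0,"ty":0,"tz":0,"spin":1,"claw":1}]'  >/dev/null
python3 -m pendant '[{"tx":0,"ty":0,"tz":0,"spin":1,"claw":1},{"tx":0,"ty":0,"tz":0,"spin":1,"claw":1},{"tx":0,"ty":0,"tz":0,"spin":1,"claw":1},{"tx":0,"ty":0,"tz":0,"spin":1,"claw":1},{"tx":0,"ty":0,"tz":0,"spin":1,"claw":1},{"tx":0,"ty":0,"tz":0,"spin":1,"claw":1},{"tx":0,"ty":0,"tz":0,"spin":1,"claw":1},{"tx":0,"ty":0,"tz":0,"spin":1,"claw":1},{"tx":0,"ty":0,"tz":0,"spin":1,"claw":1},{"tx":0,"ty":0,"tz":0,"spin":0,"claw":1}]' 
python3 go.py .4852 -.058 .079 26
```

```text
time_s: 28.42
tool_pos: [0.5652, -0.2364, 0.079]
tool_rot: [-180.0, 0.0, 26.2]
force: [-0.5, 0.4, -1.0]
grip_width: 0.0237
grasp_force: 24.9
t 28.43 pos [ 0.5652 -0.2364  0.079 ] rot [-180.     0.    26.2] q7 -23 F [-0.5  0.4 -1. ] w 0.0237 24.9
shares: tx 0.14 ty -3.91 tz 0.00  spin 0.05
```

```bash
python3 -m pendant '[{"tx":0.03,"ty":-0.65,"tz":0,"spin":0,"claw":1},{"tx":0.03,"ty":-0.65,"tz":0,"spin":0,"claw":1},{"tx":0.02,"ty":-0.65,"tz":0,"spin":0,"claw":1},{"tx":0.02,"ty":-0.65,"tz":0,"spin":0,"claw":1},{"tx":0.02,"ty":-0.65,"tz":0,"spin":0,"claw":1},{"tx":0.02,"ty":-0.66,"tz":0,"spin":0,"claw":1},{"tx":0,"ty":0,"tz":0,"spin":0,"claw":1}]'
python3 go.py .4998 .0003 .079 26
python3 - <<'E'
from h import *
a=shot("top","pics/top3.png");b=shot("scene","pics/scene3.png")
f=lambda im,x,y,w,h,s:cv2.resize(im[y:y+h,x:x+w,::-1],None,fx=s,fy=s,interpolation=cv2.INTER_CUBIC)
cv2.imwrite("pics/c3.png",np.hstack([f(a,280,190,110,140,3.5)[:490],f(b,260,190,110,140,3.5)]))
E
```

```text
time_s: 29.3
tool_pos: [0.4845, -0.055, 0.0788]
tool_rot: [-179.8, -0.0, 26.5]
force: [0.6, -0.2, -0.8]
grip_width: 0.0238
grasp_force: 24.9
t 29.3 pos [ 0.4845 -0.055   0.0788] rot [-179.8   -0.    26.5] q7 -49 F [ 0.6 -0.2 -0.8] w 0.0238 24.9
shares: tx 0.77 ty -0.85 tz -0.00  spin 0.12
```

View pics/c3.png

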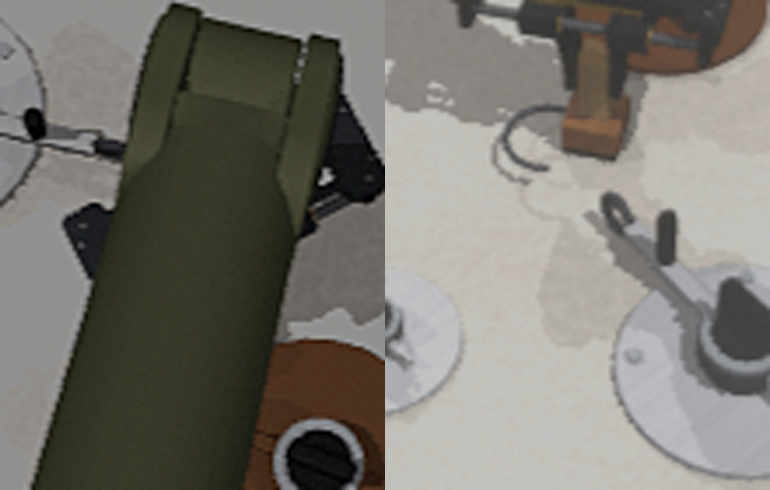

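The top view is mostly occluded by the robot. In the scene crop the stamp hangs upright at about (430,225), the hook tip is at scene px (306,237) and the eye ring is clear at (327,251).

```bash
python3 -m pendant '[{"tx":0.26,"ty":-0.28,"tz":0,"spin":0.12,"claw":1},{"tx":0.26,"ty":-0.28,"tz":0,"spin":0,"claw":1},{"tx":0.25,"ty":-0.29,"tz":0,"spin":0,"claw":1},{"tx":0,"ty":0,"tz":0,"spin":0,"claw":1},{"tx":0,"ty":0,"tz":0,"spin":0,"claw":1}]'
python3 go.py .4998 .0003 .079 26
python3 - <<'E'
from h import *
b=shot("scene","pics/scene4.png")
cv2.imwrite("pics/c4.png",cv2.resize(b[200:280,290:370,::-1],None,fx=6,fy=6,interpolation=cv2.INTER_CUBIC))
E
```

```text
time_s: 30.02
tool_pos: [0.5013, -0.0036, 0.079]
tool_rot: [180.0, 0.0, 25.7]
force: [-0.5, -0.5, -1.8]
grip_width: 0.0239
grasp_force: 24.9
t 30.02 pos [ 0.5013 -0.0036  0.079 ] rot [180.    0.   25.7] q7 -55 F [-0.5 -0.5 -1.8] w 0.0239 24.9
shares: tx 0.01 ty -0.08 tz -0.00  spin -0.09
```

View pics/c4.png

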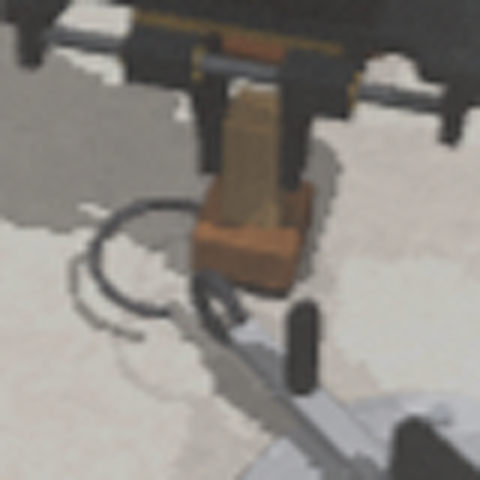

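```bash
cat > chk.py <<'E'
from h import *
o=env.get_obs(); y=o["tool_rot"][2]; psi=np.radians(y-90); C=np.array([.53987,-.01355]); t=C-.0424264*np.array([np.cos(psi+np.pi/4),np.sin(psi+np.pi/4)])
d=t-o["tool_pos"][:2]; c=psi+np.pi/2
print("psi %.1f need tx %.3f ty %.3f"%(y-90,(d@[np.cos(c),np.sin(c)])/.05,(d@[np.sin(c),-np.cos(c)])/.05),"z",o["tool_pos"][2].round(4),"F",o["force"].round(1),"M",o["wrist_torque"].round(2),"rot",o["tool_rot"].round(1))
E
python3 -m pendant '[{"tx":0.01,"ty":-0.08,"tz":0,"spin":0,"claw":1},{"tx":-0.04,"ty":0.043,"tz":0,"spin":-1,"claw":1},{"tx":-0.04,"ty":0.043,"tz":0,"spin":-1,"claw":1},{"tx":-0.04,"ty":0.043,"tz":0,"spin":-1,"claw":1},{"tx":-0.04,"ty":0.043,"tz":0,"spin":-1,"claw":1},{"tx":0,"ty":0,"tz":0,"spin":0,"claw":1}]' >/dev/null; python3 chk.py
```

```text
psi -48.4 need tx -0.004 ty -0.002 z 0.0791 F [-0.2  0.1 -1.6] M [-0.13  0.14  0.04] rot [-180.    -0.    41.6]
```

```bash
python3 -m pendant '[{"tx":-0.04,"ty":0.043,"tz":0,"spin":-1,"claw":1},{"tx":-0.04,"ty":0.043,"tz":0,"spin":-1,"claw":1},{"tx":-0.04,"ty":0.043,"tz":0,"spin":-1,"claw":1},{"tx":-0.04,"ty":0.043,"tz":0,"spin":-1,"claw":1},{"tx":-0.04,"ty":0.043,"tz":0,"spin":-1,"claw":1},{"tx":0,"ty":0,"tz":0,"spin":0,"claw":1}]' >/dev/null; python3 chk.py
python3 - <<'E'
from h import *
b=shot("scene","pics/scene5.png")
cv2.imwrite("pics/c5.png",cv2.resize(b[220:270,300:350,::-1],None,fx=11,fy=11,interpolation=cv2.INTER_CUBIC))
E
```

```text
psi -28.5 need tx -0.011 ty -0.004 z 0.0791 F [ 0.3  0.4 -0.5] M [-0.07  0.1  -0.02] rot [180.   -0.   61.5]
```

View pics/c5.png

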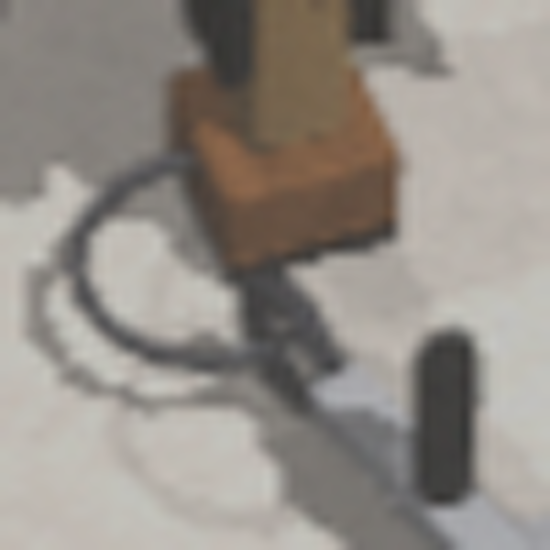

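The tip has entered the ring hole (scene px about (326,252)) with no contact force; continue along the arc.

```bash
python3 -m pendant '[{"tx":-0.046,"ty":0.041,"tz":0,"spin":-1,"claw":1},{"tx":-0.046,"ty":0.041,"tz":0,"spin":-1,"claw":1},{"tx":-0.041,"ty":0.043,"tz":0,"spin":-1,"claw":1},{"tx":-0.041,"ty":0.043,"tz":0,"spin":-1,"claw":1},{"tx":-0.041,"ty":0.043,"tz":0,"spin":-1,"claw":1},{"tx":0,"ty":0,"tz":0,"spin":0,"claw":1}]' >/dev/null; python3 chk.py
```

```text
psi -8.5 need tx -0.001 ty 0.000 z 0.0791 F [-0.  -0.3 -0.6] M [-0.13  0.13  0.03] rot [180.   -0.   81.5]
```

```bash
python3 -m pendant '[{"tx":-0.041,"ty":0.043,"tz":0,"spin":-1,"claw":1},{"tx":-0.041,"ty":0.043,"tz":0,"spin":-1,"claw":1},{"tx":-0.041,"ty":0.043,"tz":0,"spin":-1,"claw":1},{"tx":-0.041,"ty":0.043,"tz":0,"spin":-1,"claw":1},{"tx":-0.041,"ty":0.043,"tz":0,"spin":-1,"claw":1},{"tx":0,"ty":0,"tz":0,"spin":0,"claw":1}]' >/dev/null; python3 chk.py
```

```text
psi 11.5 need tx -0.001 ty 0.001 z 0.079 F [ 0.2 -0.4 -0.5] M [-0.03  0.02  0.02] rot [-180.    -0.   101.5]
```

```bash
python3 -m pendant '[{"tx":-0.041,"ty":0.043,"tz":0,"spin":-1,"claw":1},{"tx":-0.041,"ty":0.043,"tz":0,"spin":-1,"claw":1},{"tx":-0.041,"ty":0.043,"tz":0,"spin":-1,"claw":1},{"tx":-0.041,"ty":0.043,"tz":0,"spin":-1,"claw":1},{"tx":-0.041,"ty":0.043,"tz":0,"spin":-1,"claw":1},{"tx":-0.041,"ty":0.043,"tz":0,"spin":-1,"claw":1},{"tx":-0.041,"ty":0.043,"tz":0,"spin":-1,"claw":1},{"tx":-0.041,"ty":0.043,"tz":0,"spin":-1,"claw":1},{"tx":0,"ty":0,"tz":0,"spin":0,"claw":1}]' >/dev/null; python3 chk.py
```

```text
psi 43.5 need tx -0.000 ty 0.002 z 0.079 F [-0.7 -0.2 -1.4] M [-0.03  0.03  0.01] rot [-180.    -0.   133.5]
```

```bash
python3 -m pendant '[{"tx":-0.041,"ty":0.043,"tz":0,"spin":-1,"claw":1},{"tx":-0.041,"ty":0.043,"tz":0,"spin":-1,"claw":1},{"tx":-0.041,"ty":0.043,"tz":0,"spin":-1,"claw":1},{"tx":-0.041,"ty":0.043,"tz":0,"spin":-1,"claw":1},{"tx":-0.041,"ty":0.043,"tz":0,"spin":-1,"claw":1},{"tx":-0.041,"ty":0.043,"tz":0,"spin":-1,"claw":1},{"tx":-0.041,"ty":0.043,"tz":0,"spin":-1,"claw":1},{"tx":-0.041,"ty":0.043,"tz":0,"spin":-1,"claw":1},{"tx":0,"ty":0,"tz":0,"spin":0,"claw":1}]' >/dev/null; python3 chk.py
```

```text
psi 75.5 need tx -0.000 ty 0.004 z 0.079 F [-1.2 -0.3 -1.9] M [0.02 0.02 0.03] rot [180.   -0.  165.5]
```

```bash
python3 -m pendant '[{"tx":0,"ty":0,"tz":0.04,"spin":0,"claw":1},{"tx":0,"ty":0,"tz":0.04,"spin":0,"claw":1},{"tx":0,"ty":0,"tz":0,"spin":0,"claw":1}]'; python3 chk.py
```

```text
time_s: 35.75
tool_pos: [0.5614, -0.0506, 0.0751]
tool_rot: [180.0, 0.0, 165.6]
force: [0.0, 0.2, -0.5]
grip_width: 0.0238
grasp_force: 24.9
psi 75.6 need tx 0.002 ty 0.010 z 0.0751 F [ 0.   0.2 -0.5] M [-0.01  0.07  0.  ] rot [180.    0.  165.6]
```

```bash
python3 -m pendant '[{"tx":0,"ty":0,"tz":0,"spin":0,"claw":0.3},{"tx":0,"ty":0,"tz":0,"spin":0,"claw":0.3},{"tx":0,"ty":0,"tz":0,"spin":0,"claw":0.3},{"tx":0,"ty":0,"tz":0,"spin":0,"claw":0.3},{"tx":0,"ty":0,"tz":-0.4,"spin":0,"claw":0.3},{"tx":0,"ty":0,"tz":-0.8,"spin":0,"claw":0.3},{"tx":0,"ty":0,"tz":-1,"spin":0,"claw":0.3},{"tx":0,"ty":0,"tz":-1,"spin":0,"claw":0.3},{"tx":0,"ty":0,"tz":0,"spin":0,"claw":0.3}]'
python3 - <<'E'
from h import *
b=shot("scene","pics/scene6.png");a=shot("top","pics/top6.png")
f=lambda im,x,y,w,h,s:cv2.resize(im[y:y+h,x:x+w,::-1],None,fx=s,fy=s,interpolation=cv2.INTER_CUBIC)
cv2.imwrite("pics/c6.png",np.hstack([f(b,270,205,130,130,4)[:520],f(a,230,190,65,130,4)]))
# stamp upright/axis check in scene: predicted grip top, hook_mid, eye (camera offset ~ +4,-1 mm)
off=np.array([-.004,.001,0]); print(proj("scene",np.array([[.5614,-.0506,.09],[.547,.0156,.022],[.547,.0156,.026]])+off))
E
```

```text
time_s: 36.88
tool_pos: [0.5642, -0.0513, 0.2412]
tool_rot: [179.8, 0.5, 165.6]
force: [-0.3, 0.2, 0.3]
grip_width: 0.0611
grasp_force: 0.0
[[303.29411928 223.12493972]
 [328.03010694 251.30595134]
 [328.04682503 250.26613544]]
```

View pics/c6.png

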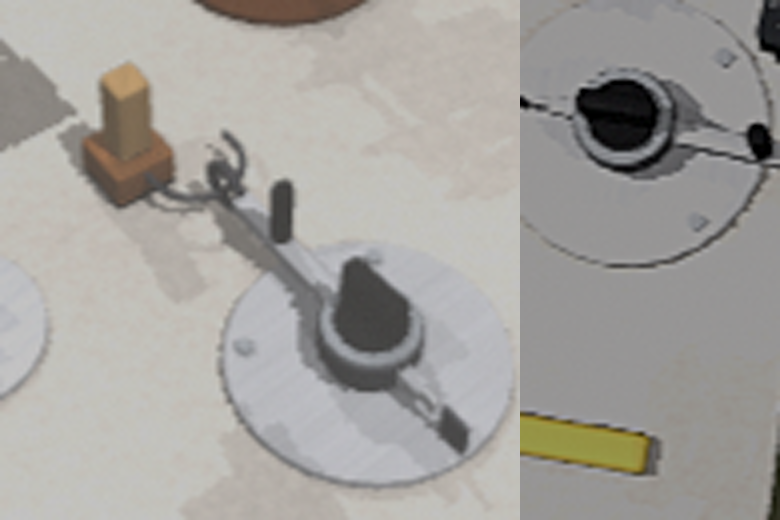

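The stamp stands upright at (301,236). The hook passes through the ring at (326,250) and its tip shows beyond at (328,239). The tail points at the fin (383,312), the knob bar is back at its tight direction, and the gripper is clear. Handing in.

```bash
python3 -c "
from cell import env
print(env.sign_off())"
```

```text
the job is handed in; nothing more can be done
None
```

The job is handed in at about 37 s: the arm points at the fin, the knob is tight, and the hook is threaded through the eye with the stamp upright, as the last picture and the knob's torque show. The sign-off returned no verdict.

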